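# Shut the workshop air valve under the sliding cover

## Robot

A 6-joint arm with a two-finger parallel gripper is mounted at the origin on the work surface. World frame = base frame: x ahead of the robot, y to its left, z up, the work surface at z = 0. Lengths are in mm, angles in rad, forces in N, time in s.
With the tool pointing down it reaches from about 300 to 750 mm from the base axis. Payload 8.5 kg.
Tool frame: the origin (TCP) lies midway between the tips of the shut fingers; the grasp point (between the pads) lies 19 mm behind it; z points along the fingers, y is the direction in which the jaws open and shut (so a half turn about z gives the same grasp; the last joint's range is limited). The gripper opens to 88 mm and grips with 3 to 60 N. Pads are 18 mm wide; open, the fingers measure 123 mm over their backs; the gripper's body (75 mm by 187 mm) begins 45 mm behind the grasp point.
Start: joints at [-1.46, 0.381, 1.297, -0, 1.464, -0.215], TCP at [176.031, -521.051, 238.748] pointing down, gripper open.
Joint ranges: [-3.11, 3.11], [-0.89, 2.33], [0.22, 2.48], [-1.42, 4.56], [0.17, 2.85], [-2.88, 2.88]. Speed limits (rad/s): [2.39, 2.39, 3.14, 3.14, 3.14, 3.14].

## Interface

Orientations are given as a 3x3 rotation matrix whose columns are the frame's x, y, z axes.
In Python, from station import move_pose, servo_line, movej, command_gripper, sleep, solve_ik, get_obs, get_image, MotionError, hand_in, masks_of gives the robot as it stands. Calls block until the motion is done:
- move_pose(position, orientation): joint-space move of the TCP to a pose.
- servo_line(position, feed=150, orientation=None, contact_N=None): straight line of the TCP; orientation=None keeps the orientation; feed is the mean speed in mm/s. With contact_N (N) it stops when the force on the tool has changed by that much, and returns True; else False.
- movej(angles): joint-space move.
- command_gripper(opening): opening from 0.0 (shut) to 1.0 (fully open); the grip force is fixed at half the most; returns when the fingers have stopped.
- sleep(seconds).
- solve_ik(position, orientation): joint angles nearest the present ones, or None.
- get_obs(): the state.
- get_image(name): name is "scene" or "top" or "wrist"; returns a dict with "frame" (384x512x3 uint8, red, green, blue), "mtx" (3x3 intrinsics, pixels), "position" and "rotation" of the camera in the world; the wrist camera has in their place "tool_from_camera" (4x4, takes a point from camera to tool coordinates, whose origin is the TCP and whose axes are the flange's). Camera axes: x right, y down, z forward; pixel columns grow to the right and rows downward; lengths in mm; the calibration is good to about 2 mm. A picture is of the moment at which its call begins: read the wrist's pose just before it. There is no depth.
A pose or a line that the arm cannot do raises MotionError and nothing moves.
- hand_in(): hands the job in, once; it reports no verdict.
Trained networks look in the newest picture that a camera, given by its name, has taken for a name from the list of things; names that differ only in an ending like _2 or _b are one class to them, and where a whole thing is asked for, a point or a joint stands for the part that bears it (a point fixed in the world has none). Each returns a list of dicts, best first, with "confidence" (0 to 1); they miss things now and then, are a little off and sometimes report something else, mostly with a low value. They report only what shows in the picture. A call takes as long as a camera call. They do not tell look-alikes from the thing itself.
- masks_of(name, camera): "mask" (384x512 bool, what is visible of it) and "uv" ([column, row] in pixels, amid what is visible of it).
The state is a dict: "time_s": time; "joint_pos": joint angles; "dq": joint speeds; "joint_torque": joint torques, N m; "tool_pos": TCP position; "ee_rot": TCP orientation; "wrist_force": force on the tool from outside, world axes, zero at the start; "moment": the same for the moment, N m; "grip_width": opening from 0.0 (shut) to 1.0 (fully open).
Only numpy, scipy, OpenCV 4.12 (cv2) and the standard library are available. Lean on these libraries where they do the work, as an engineer would, in place of code of your own. Each camera call takes 0.05 s, during which the arm holds its last target. There are 200 camera calls.

## Task

Slide the metal cover of the grey valve box all the way across to the other bay, so that the yellow valve handle is uncovered; then push the yellow handle a quarter turn, clockwise from above, until it is fully shut. Only push, with the fingers: the cover must stay flat on its box, never lifted, the blue handle must stay as it is, and the things standing round the box must be left where they are.

Things in the scene. Friction and masses are not known exactly. Their poses are not given: they have to be found in the camera images.
- box: Grey steel valve box fixed to the bench, 174 (x) x 384 (y) x 86 mm high, turned up to 0.35 rad. Origin: centre of its underside, on the bench. Two open-topped bays along its y axis, each 150 (x) x 170 (y) mm, centres at y = +89 and -89 mm, 8 mm wall between. Ledges 75 mm above the bench carry the cover; a kerb 6 mm thick, 86 mm high, round the outer edge guides it along y and stops it at the ends.
- cover: Loose aluminium plate, 159 (x) x 180 (y) x 5 mm, 0.3 to 0.5 kg, axes as the box's; origin: centre of its underside, 75 mm above the bench. At the start it lies over the bay with the yellow valve, whichever that is; pushed with 1 to 4 N it slides about 178 mm along the box's y axis, to stop at the far kerb over the blue valve's bay.
- cover_grip (a point): Middle of the black plastic grip bar on the centre of the cover, 91 mm above the bench. The bar is 70 mm long along x, 14 mm thick along y, and rises 22 mm above the plate's top face (from 80 to 102 mm above the bench)
- yellow_valve: Brass ball valve on a copper pipe, fixed in one bay (which of the two varies), axes parallel to the box's; origin: centre of that bay, at bench height. The pipe runs along x; the pipe, collars and valve body under the handle reach 42 mm above the bench.
- yellow_pivot (a point): Pivot of the yellow handle, at half the handle's height (61 mm above the bench): 35 mm in +x and 15 mm in -y from the bay's centre.
- yellow_tip (a point): Free end of the yellow handle, 85 mm from the pivot, at half the handle's height (61 mm above the bench). The handle is a bar 18 mm wide and 14 mm high (54 to 68 mm above the bench) with a round hub of radius 14 mm. It points from the pivot to the box's -x when open and to +y when shut, and lies wholly below the cover.
- yellow_handle (a joint): Angle of the yellow handle, rad: 0 open (along the pipe, pointing to the box's -x), 1.571 shut (across the pipe, pointing to the box's +y), at a stop. Grows clockwise seen from above. Starts at 0 to 0.3. Stiff: about 0.12 N m, stays where it is left.
- blue_valve: The same valve with a blue handle, in the other bay, open to view at the start; origin: centre of that bay, at bench height.
- blue_tip (a point): Free end of the blue handle, 61 mm above the bench, below the level of the cover. It must not be turned.
- oil_bottle: White oil bottle with red cap, 72 mm across, 200 mm high, standing behind (+x of) the box; origin: centre of its underside. Loose; leave alone.
- spray_can: Green can, 56 mm across, 170 mm high, standing behind the box; origin: centre of its underside. Loose; leave alone.
- grease_jar: Orange jar with black lid, 70 mm across, 70 mm high, beside the box at its +y end; origin: centre of its underside. Loose; leave alone.
- wrench: Steel wrench lying on the bench in front (-x) of the box, along its y axis; origin: at its middle, underneath. Loose; leave alone.
- socket: Steel socket, a ring 28 mm across, 35 mm high, in front of the box; origin: centre of its underside. Loose; leave alone.
- coupler: Brass hose coupler, 30 mm across, 52 mm high, standing in front of the box; origin: centre of its underside. Loose; leave alone.
- screwdriver: Red-handled screwdriver lying on the bench beside the box at its -y end; origin: at its middle, underneath. Loose; leave alone.
Mind the look-alikes: they are no part of the job. Of the things shaped like the cover, the aluminium one is meant.

How it is judged:
By the outcome, as a careful person would: the job done as asked, in the order asked, and still so for the second after the job is handed in, with the robot touching nothing.
It also fails if it takes over 51 s, if anything falls off the work surface, if the arm or the gripper's body presses on something with over 40 N, if the wrist force passes 120 N, or if a joint passes its speed limit or range.

## Working session

There is one attempt and no reset: what is moved stays moved. The work goes in short steps, each a Python script; the robot and the scene stay as the last script left them, time stands still between calls to the robot, and variables do not carry over. Pictures are saved under pics/ and viewed, about 8 in all and at most 12, crops included, and the job is handed in when it is done.

```bash
ls; mkdir -p pics; cat > h.py <<'E'
import numpy as np, cv2
from station import *
def ray(im,uv,z):
    d=im["rotation"]@np.linalg.inv(im["mtx"])@np.array([uv[0],uv[1],1.]); p=np.array(im["position"])
    return p+d*(z-p[2])/d[2]
def proj(im,P):
    c=np.array(im["rotation"]).T@(np.array(P,float)-im["position"]); q=im["mtx"]@c; return q[:2]/q[2]
def save(n,f,s=1.0): cv2.imwrite("pics/"+n,cv2.resize(f[...,::-1],None,fx=s,fy=s,interpolation=cv2.INTER_CUBIC))
E
python3 - <<'E'
from h import *
ims={}
for c in("scene","top"):
    im=get_image(c); ims[c]=im
    im["rotation"]=np.array(im["rotation"]);im["mtx"]=np.array(im["mtx"])
    print(c,np.round(im["position"]),np.round(im["rotation"],2).tolist(),im["mtx"][0,0])
    for n,z in(("box",86),("cover",80),("cover_grip",102),("yellow_tip",68),("blue_tip",68),("grease_jar",70)):
        for r in masks_of(n,c)[:4]: print(n,round(r["confidence"],2),np.round(r["uv"]),np.round(ray(im,r["uv"],z)[:2]),r["mask"].sum())
f=np.hstack([ims["scene"]["frame"],ims["top"]["frame"]]); save("a.png",np.array(ims["scene"]["frame"]),1.5); save("b.png",np.array(ims["top"]["frame"]),1.5)
E
```

```text
pics
scene [ 964.  603. 1176.] [[-0.74, 0.57, -0.36], [0.67, 0.64, -0.38], [0.01, -0.52, -0.85]] 407.4623613543611
box 0.97 [205. 179.] [602. -23.] 4187
cover 0.72 [342. 320.] [606. 562.] 3704
cover 0.67 [344. 184.] [279. 282.] 2146
cover 0.61 [241. 200.] [565. 110.] 2456
cover 0.59 [232.  98.] [ 308. -237.] 1404
cover_grip 0.88 [243. 198.] [564. 116.] 2610
cover_grip 0.78 [229.  99.] [ 332. -226.] 1419
cover_grip 0.77 [341. 321.] [616. 564.] 3647
cover_grip 0.74 [341. 183.] [299. 279.] 2028
yellow_tip 0.19 [196. 174.] [606. -70.] 403
top [ 413.  142. 1514.] [[-0.02, -1.0, 0.06], [-1.0, 0.01, -0.03], [0.02, -0.06, -1.0]] 463.8417333034514
box 0.7 [309. 158.] [575. -49.] 3798
box 0.7 [202. 175.] [527. 282.] 386
cover 0.78 [258. 165.] [557. 110.] 3002
cover 0.65 [384. 247.] [ 298. -276.] 1601
cover 0.62 [214. 269.] [239. 249.] 2781
cover 0.56 [119. 161.] [575. 539.] 2672
cover_grip 0.79 [384. 242.] [ 314. -271.] 1728
cover_grip 0.76 [119. 159.] [578. 531.] 2717
cover_grip 0.73 [262. 166.] [553.  98.] 2988
cover_grip 0.58 [215. 270.] [241. 243.] 2688
blue_tip 0.73 [317. 152.] [596. -76.] 217
grease_jar 0.87 [202. 175.] [528. 283.] 390
```

View pics/a.png

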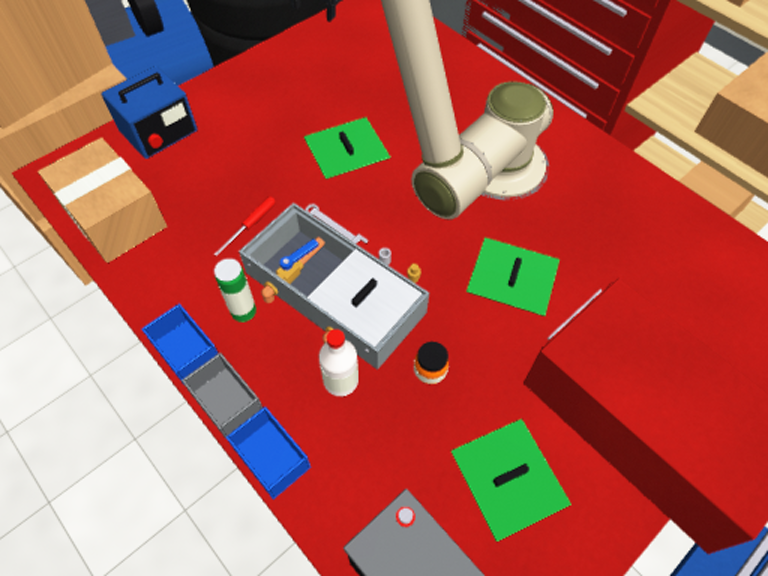

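View pics/b.png

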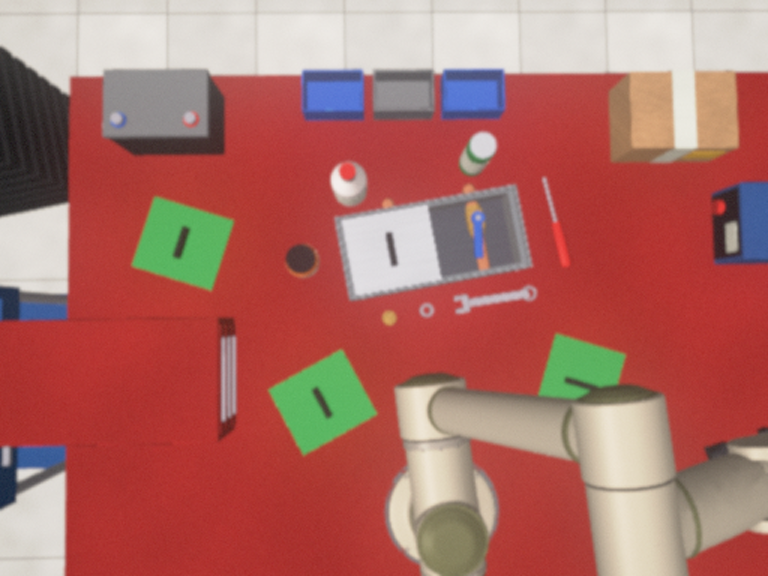

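The top view shows the box, with the white aluminium cover over its +y bay (viewed px 390,250) and the blue valve open at -y (478,238). The bottle (350,183) and can (480,152) stand behind the box, and the jar is at (302,260). Four things could be taken for the cover in the raw top picture: green plates at (119,161), (214,269) and (384,247), and the aluminium one at (258,165). I choose the aluminium one. Next I fit the box pose from its rim corners and look closer with the wrist camera.

```bash
cat >> h.py <<'E'
def pose(c,th): return np.array(c),np.array([[np.cos(th),-np.sin(th)],[np.sin(th),np.cos(th)]])
L=np.array([[87,192],[87,-192],[-87,-192],[-87,192]],float)
def fit(W):
    a=W-W.mean(0); th=np.arctan2((L[:,0]*a[:,1]-L[:,1]*a[:,0]).sum(),(L*a).sum())
    return W.mean(0),th
def wristim():
    o=get_obs(); im=get_image("wrist"); T=np.array(im["tool_from_camera"]); R=np.array(o["ee_rot"])
    im["position"]=np.array(o["tool_pos"])+R@T[:3,3]; im["rotation"]=R@T[:3,:3]; im["mtx"]=np.array(im["mtx"]); return im
def Rt(th): # tool down, jaw axis along box -y ... 
    return np.array([[np.cos(th),np.sin(th),0],[np.sin(th),-np.cos(th),0],[0,0,-1.]])
E
python3 - <<'E'
from h import *
im=get_image("top"); im["rotation"]=np.array(im["rotation"]);im["mtx"]=np.array(im["mtx"])
px=np.array([[336,218],[516,186],[532,268],[352,300]])/1.5
W=np.array([ray(im,p,86)[:2] for p in px]); c,th=fit(W); print(W.round(),c,th,[np.linalg.norm(W[i]-W[i-1]).round() for i in range(4)])
for n,z in (("oil_bottle",200),("spray_can",170)):
    for r in masks_of(n,"top")[:1]: print(n,ray(im,r["uv"],z)[:2])
c0,R=pose(c,th); print("cover c",c0+R@[0,89])
p=c0+R@[-60,0]
for t in (th,th+np.pi):
    q=solve_ik([*p,400],Rt(t)); print(q)
R0=np.array(get_obs()["ee_rot"]);print(R0.round(2))
q=[(np.max(np.abs(np.array(s)-get_obs()["joint_pos"])),t) for t in(th,th+np.pi) if (s:=solve_ik([*p,400],Rt(t))) is not None]
t=min(q)[1]; print("use",t)
command_gripper(0.0)
move_pose([*p,400],Rt(t))
w=wristim(); save("c.png",np.array(w["frame"]),1.5)
for l in L: print(proj(w,[*(c0+R@l),86]))
print(get_obs()["time_s"])
E
```

```text
[[ 619.  214.]
 [ 682. -160.]
 [ 510. -189.]
 [ 450.  183.]] [565.26350412  12.00597694] 0.16519435631354162 [np.float64(172.0), np.float64(380.0), np.float64(174.0), np.float64(378.0)]
oil_bottle [674.3308157  197.48488232]
cover c [550.62798416  99.79436772]
[-2.30085451e-01  2.38049808e-01  1.05257274e+00 -4.44089210e-16
  1.85097010e+00  1.17551652e+00]
[-2.30085451e-01  2.38049808e-01  1.05257274e+00 -4.44089210e-16
  1.85097010e+00 -1.96607613e+00]
[[ 0.95  0.32 -0.  ]
 [ 0.32 -0.95 -0.  ]
 [-0.    0.   -1.  ]]
use 0.16519435631354162
[106.22644725  34.58507635]
[403.45609156  34.48012549]
[387.22251822 166.38378314]
[122.51890345 166.4525176 ]
4.4833
```

View pics/c.png

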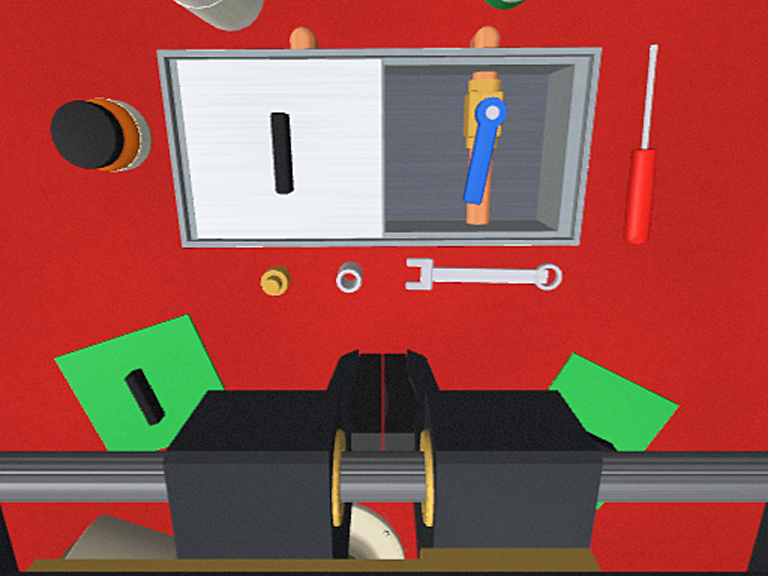

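The wrist view shows the aluminium cover with its grip bar at viewed (283,152). The rim corners are at (157,51), (602,48), (580,245) and (184,247), about 2 px from my projection. This crop confirms the choice. I refine the pose and push.

```bash
python3 - <<'E'
from h import *
w=wristim(); px=np.array([[157,51],[602,48],[580,246],[184,247.5]])/1.5
W=np.array([ray(w,p,86)[:2] for p in px]); c,th=fit(W); c0,R=pose(c,th)
print(c,th,[np.linalg.norm(W[i]-W[i-1]).round(1) for i in range(4)])
print("grip in box",R.T@(ray(w,np.array([283,153])/1.5,102)[:2]-c0))
np.save("pose.npy",[*c,th])
B=lambda x,y,z:[*(c0+R@[x,y]),z]
move_pose(B(0,135,200),Rt(th))
servo_line(B(0,135,88),feed=120)
f0=np.array(get_obs()["wrist_force"])
hit=servo_line(B(0,106,88),feed=40,contact_N=1.5); o=get_obs()
print("touch",hit,R.T@(np.array(o["tool_pos"])[:2]-c0),np.array(o["wrist_force"])-f0,f0,o["time_s"])
E
```

```text
[567.33114648  13.82934055] 0.17120854424460097 [np.float64(172.6), np.float64(382.8), np.float64(173.4), np.float64(382.3)]
grip in box [ 1.6790235  85.95609249]
touch True [ -0.15914135 108.01676447] [-1.89794805 -0.48774547  0.39352657] [ 1.17564995 -0.21013047 -0.30785213] 7.2417
```

```bash
python3 - <<'E'
from h import *
x,y,th=np.load("pose.npy"); c0,R=pose([x,y],th); B=lambda x,y,z:[*(c0+R@[x,y]),z]
def st(s):
    o=get_obs(); print(s,(R.T@(np.array(o["tool_pos"])[:2]-c0)).round(1),np.round(o["tool_pos"][2],1),(R.T@np.array(o["wrist_force"])[:2]).round(2),o["time_s"])
h=servo_line(B(0,60,88),feed=60,contact_N=10); st(h)
h=servo_line(B(0,-55,88),feed=60,contact_N=10); st(h)
h=servo_line(B(0,-85,88),feed=25,contact_N=9); st(h)
w=wristim(); save("d.png",np.array(w["frame"]),1.5)
E
```

```text
False [ 0.1 60. ] 88.1 [-0.35 -0.72] 8.2
False [  0.  -54.9] 88.0 [-0.8   2.45] 10.2667
True [  0.3 -73.7] 87.8 [2.09 3.45] 11.0583
```

View pics/d.png

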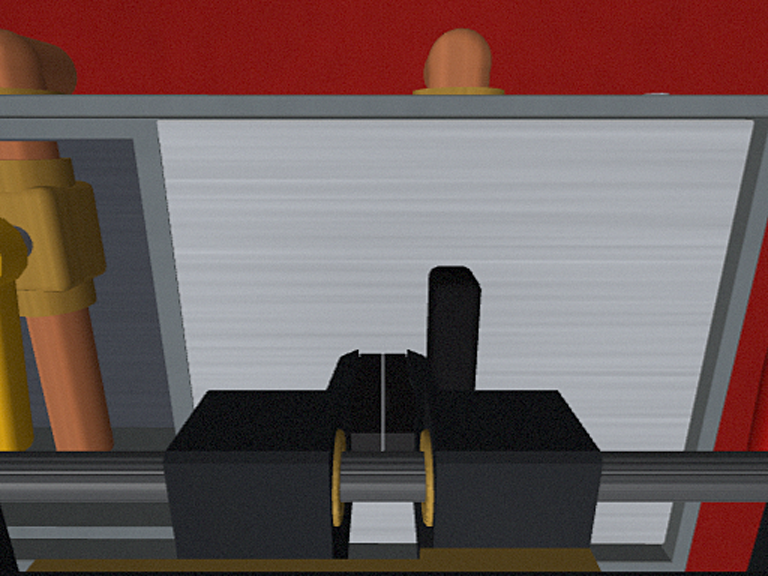

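The cover now lies over the -y bay and its right edge meets the far kerb at viewed (755,120). The yellow handle is uncovered at the left. I back off and check from above.

```bash
python3 - <<'E'
from h import *
x,y,th=np.load("pose.npy"); c0,R=pose([x,y],th); B=lambda x,y,z:[*(c0+R@[x,y]),z]
def st(s):
    o=get_obs(); print(s,(R.T@(np.array(o["tool_pos"])[:2]-c0)).round(1),np.round(o["tool_pos"][2],1),(R.T@np.array(o["wrist_force"])[:2]).round(2),o["time_s"])
h=servo_line(B(0,-90,88),feed=15,contact_N=7); st(h)
servo_line(B(0,-60,88),feed=80); servo_line(B(0,-60,150),feed=150); move_pose(B(-90,20,330),Rt(th))
w=wristim(); save("e.png",np.array(w["frame"]),1.5); st("look")
for n,z in(("cover",80),("yellow_tip",68),("blue_tip",68)):
    for r in masks_of(n,"wrist")[:3]:
        v,u=np.nonzero(r["mask"]); q=cv2.boxPoints(cv2.minAreaRect(np.c_[u,v].astype(np.float32)))
        print(n,round(r["confidence"],2),r["uv"],[(R.T@(ray(w,p,z)[:2]-c0)).round(1).tolist() for p in q])
P=lambda x,y,z:(proj(w,B(x,y,z))*1.5).round().tolist()
print("rim",[P(*l,86) for l in L],"pivot",P(35,74,68),"tip@0",P(-50,74,68),"inner -y kerb",P(70,-186,80),P(70,-179,80))
E
```

```text
True [ -0.2 -73.6] 87.3 [0.27 1.33] 11.4833
look [-89.8  19.6] 328.0 [-0.63 -0.25] 13.2917
cover 0.9 [426.6, 282.6] [[-321.7, -128.6], [-186.1, -196.0], [-262.3, -307.4], [-413.4, -247.2]]
cover 0.87 [353.6, 67.9] [[-77.2, -4.8], [81.4, -2.9], [80.3, -182.9], [-78.6, -209.2]]
cover 0.84 [89.6, 257.4] [[-202.1, 340.1], [-150.5, 187.6], [-273.1, 163.4], [-334.5, 328.8]]
yellow_tip 0.78 [209.1, 68.9] [[48.8, 87.9], [49.1, 59.4], [-48.1, 60.9], [-48.5, 91.7]]
rim [[138.0, -13.0], [685.0, -13.0], [645.0, 232.0], [170.0, 232.0]] pivot [313.0, 71.0] tip@0 [317.0, 184.0] inner -y kerb [668.0, 16.0] [658.0, 16.0]
```

View pics/e.png

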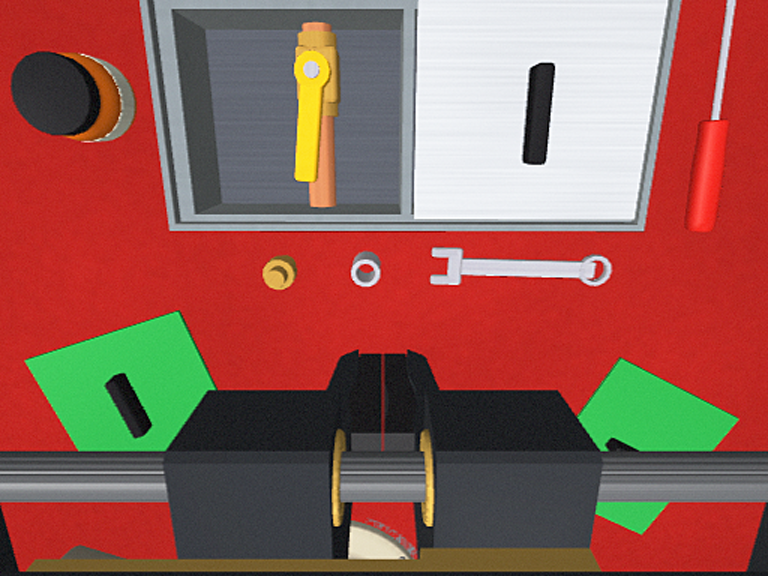

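The picture shows the cover's right edge against the far kerb at about (660,100) and its left edge on the dividing wall at x=415. The yellow handle is open, with its pivot at (312,70) and its tip at (306,180), so about 0.1 rad. Next I sweep the handle along an arc with the shut fingers.

```bash
python3 - <<'E'
from h import *
x,y,th=np.load("pose.npy"); c0,R=pose([x,y],th); B=lambda x,y,z:[*(c0+R@[x,y]),z]
def st(s):
    o=get_obs(); print(s,(R.T@(np.array(o["tool_pos"])[:2]-c0)).round(1),np.round(o["tool_pos"][2],1),np.r_[R.T@np.array(o["wrist_force"])[:2],o["wrist_force"][2]].round(2),round(o["time_s"],2))
move_pose(B(-25,37,180),Rt(th))
print(servo_line(B(-25,37,56),feed=90,contact_N=8)); st("down")
for f in np.linspace(0.15,1.57,9):
    d=np.array([-np.cos(f),np.sin(f)]); n=np.array([-np.sin(f),-np.cos(f)])
    p=np.array([35,74])+60*d+(9+13*np.cos(f)+9*np.sin(f))*n
    h=servo_line(B(*p,56),feed=60,contact_N=10); st((round(f,2),h))
    if h: break
w=wristim(); save("f.png",np.array(w["frame"]),1.2)
E
```

```text
False
down [-24.8  36.9] 56.5 [-0.41  0.38  0.05] 15.67
(np.float64(0.15), False) [-27.9  60.5] 56.0 [-0.08 -0.48  0.41] 16.2
(np.float64(0.33), False) [-29.8  70.8] 56.0 [-0.04 -0.74  0.77] 16.52
(np.float64(0.5), False) [-29.6  82. ] 55.9 [0.51 0.15 0.28] 16.86
(np.float64(0.68), False) [-27.2  93.2] 56.0 [-0.45 -0.77 -0.41] 17.2
(np.float64(0.86), False) [-22.5 104.1] 55.9 [-0.48  0.18  0.49] 17.55
(np.float64(1.04), False) [-15.4 114.3] 55.9 [-0.14 -0.27 -0.08] 17.91
(np.float64(1.22), False) [ -6.2 123. ] 56.0 [ 0.82  0.41 -0.14] 18.27
(np.float64(1.39), False) [  4.9 129.8] 56.0 [ 0.61 -0.49 -0.  ] 18.63
(np.float64(1.57), False) [ 17.2 134.1] 56.0 [-0.06 -0.81  0.62] 19.0
```

View pics/f.png

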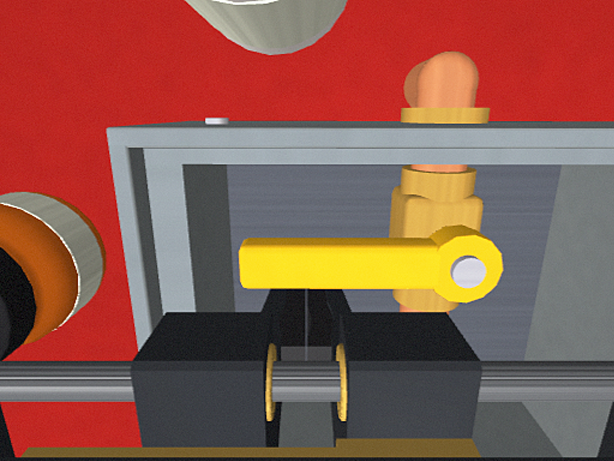

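The handle points to +y, with its tip at (245,262) and its pivot at (468,270): almost shut. I press on gently to the stop, then retreat and check.

```bash
python3 - <<'E'
from h import *
x,y,th=np.load("pose.npy"); c0,R=pose([x,y],th); B=lambda x,y,z:[*(c0+R@[x,y]),z]
def st(s):
    o=get_obs(); print(s,(R.T@(np.array(o["tool_pos"])[:2]-c0)).round(1),np.round(o["tool_pos"][2],1),np.r_[R.T@np.array(o["wrist_force"])[:2],o["wrist_force"][2]].round(2),round(o["time_s"],2))
h=servo_line(B(32,136,56),feed=15,contact_N=8); st(h)
h=servo_line(B(32,136,56),feed=12,contact_N=8); st(h)
servo_line(B(5,130,56),feed=60); servo_line(B(5,130,180),feed=150); move_pose(B(-90,20,330),Rt(th))
w=wristim(); save("g.png",np.array(w["frame"]),1.5); st("look")
m=masks_of("yellow_tip","wrist")
for r in m[:1]:
    v,u=np.nonzero(r["mask"]); q=cv2.boxPoints(cv2.minAreaRect(np.c_[u,v].astype(np.float32)))
    print(r["confidence"],[(R.T@(ray(w,p,68)[:2]-c0)).round(1).tolist() for p in q])
E
```

```text
True [ 17.5 134.2] 55.6 [-0.58 -0.14 -0.59] 19.43
True [ 17.5 134.3] 54.9 [-0.09  0.25 -0.31] 19.83
look [-89.8  20.6] 328.4 [ 1.12 -0.35  0.65] 22.07
0.55 [[48.0, 158.4], [48.0, 61.3], [21.5, 62.1], [21.4, 161.3]]
```

View pics/g.png

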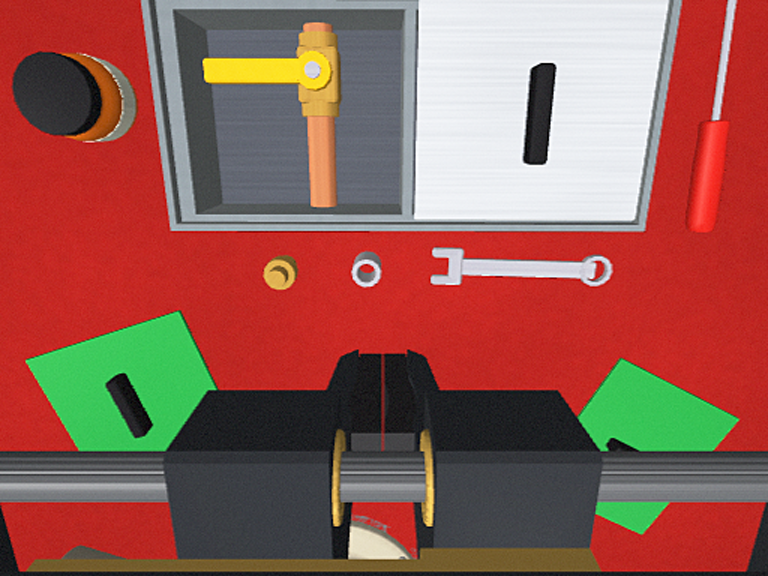

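The handle lies parallel to the box's y axis, with its tip at (205,70) and its pivot at (313,70). The cover is still at the far kerb and the things round the box have not moved.

```bash
python3 -c "
from station import *
print(hand_in(),get_obs()['time_s'])"
```

```text
the job is handed in; nothing more can be done
the job is handed in; nothing more can be done
```

I slid the aluminium cover from the +y bay to the far kerb over the blue valve, then pushed the yellow handle clockwise to its stop and handed the job in. The robot's clock read about 22 s at the last check, with the arm raised clear.

- **Cover:** It stopped against resistance twice at the same place (73.6 and 73.7 mm). In the last picture it lies flat at the kerb, still with its grip bar on top.
- **Yellow handle:** It stopped against resistance twice at the same place. The last picture shows it parallel to the box's y axis, about 1.57 rad, so fully shut.
- **Surroundings:** The jar, coupler, socket, wrench and screwdriver look unmoved in the last picture. The bottle and can are out of that view, but the arm was kept clear of both.
- **Blue handle:** It is now under the cover, so I could not look at it again. The fingers stayed above the cover plate on that side.
- **Disagreements:** The first light touch on the grip bar gave a force in an odd direction, probably noise. The two box measurements differed by about 3 mm, and I used the closer wrist view.

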